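# Feel out the play of a kitchen hand mill's crank and park it mid-play

### The arm

A 6-joint arm with a two-finger parallel gripper is mounted at the origin on the work surface. World frame = base frame: x ahead of the robot, y to its left, z up, the work surface at z = 0. Lengths are in m, angles in rad, forces in N, time in s.
With the tool pointing down it reaches from about 0.35 to 0.775 m from the base axis. Payload 7.3 kg.
Tool frame: the origin (TCP) lies between the finger pads; the fingertips stand 8 mm ahead of it and the grasp point (between the pads) lies 11 mm behind it (robot.nose_length is the distance from the TCP to the fingertips, in m); z points along the fingers, y is the line along which they close (so a half turn about z gives the same grasp; the last joint's range is limited). The gripper opens to 92 mm and grips with 3 to 60 N. Pads are 19 mm wide; open, the fingers measure 130 mm over their backs; the gripper's body (75 mm by 190 mm) begins 47 mm behind the grasp point.
Start: joints at [1.097, 0.342, 1.524, -0, 1.275, -0.146], TCP at [0.169, 0.497, 0.208] pointing down, gripper open.
Joint ranges: [-2.53, 2.53], [-0.77, 2.02], [0.04, 2.7], [-1, 4.14], [0.28, 2.66], [-3.11, 3.11]. Speed limits (rad/s): [2.57, 2.57, 3.14, 3.14, 3.14, 3.14].

### API

Orientations are given as [roll, pitch, yaw] about the fixed x, y, z axes, in that order (R = Rz(yaw) Ry(pitch) Rx(roll)).
In Python, from cell import robot gives the robot as it stands. The module is installed in compiled form; this text tells all that it offers.
- The arm moves only by the shell command python3 -m jog 'ROWS' [FORCE]. ROWS is JSON, a list that holds one entry, the list of rows, each a list of 5 numbers: the gripper's target within -1 to 1 (fully open at 1, half-way at 0, shut at -1), then the shift along the tool's x, y, z in m, then the turn about the tool's z in rad. A call has 1 to 5 rows; each row is the pose to reach, as a shift and turn from the pose commanded when the call began, along the tool's axes at that moment; what a row does not reach only later rows make up. A row lasts 1/12 s, in which the tool goes at most 41.7 mm and 7.16 degrees, less where a joint would pass 70% of its speed; a pose out of reach is approached as far as the arm can. A call with a gripper value outside its range is refused whole. The fingers move at their own pace and stop on an object; FORCE is the grip in N (left out, the last holds). Time passes only in rows, so rows that repeat a pose let the fingers close. It gives the time, the measured TCP pose, the force, the opening and the grip force at its end, in the units of the state.
- robot.observe(): the state, without advancing time (a new reading comes with each control period).
- robot.read_camera(name): name is "scene" or "top"; returns the picture (420x560x3 uint8, red, green, blue); there is no depth.
- robot.camera_model(name): a dict with "camera_matrix" (3x3 intrinsics, pixels), "position" and "attitude" of the camera in the world. Camera axes: x right, y down, z forward; pixel columns grow to the right and rows downward; lengths in m; the calibration is good to about 2 mm. A picture is of the moment at which its call begins. camera_model takes no time and is no camera call.
- robot.hand_in(): hands the job in; it is judged then, once.
The state is a dict: "time": time; "qpos": joint angles; "qvel": joint speeds; "joint_efforts": joint torques, N m; "tool_pos": TCP position; "tool_rot": TCP orientation; "contact_force": force on the tool from outside, world axes, zero at the start; "torque": the same for the moment, N m; "opening": finger opening in m; "grip_force": force on a finger pad.
Only numpy, scipy, OpenCV 4.12 (cv2) and the standard library are available. Lean on these libraries where they do the work, as an engineer would, in place of code of your own. Each camera call takes 0.05 s, during which the arm holds its last target. There are 200 camera calls.

### The job

The hand mill's crank has worked loose on its burr shaft. Check its free play by the knob: swing the crank gently anticlockwise (seen from above) until the burrs clearly resist, then clockwise until they resist the other way, each time keeping up the light pressure for a moment and never forcing the burrs. Then leave the crank at rest halfway between those two points, unloaded, with everything else on the counter left alone.

Things in the scene. Friction and masses are not known exactly. Their poses are not given: they have to be found in the camera images.
- mill: a hand mill: wooden box 130 x 130 mm on a 180 x 180 mm foot board screwed to the counter (it cannot move), steel top plate, aluminium hopper dome 110 mm across; origin at the centre of its underside; the small drawer with a brass knob faces its -x. Box and plate end at 98 mm, the dome at 134 mm above the counter.
- mill_axis (a point): a point on the upright axis of the crank, over the centre of the mill, at the underside of the crank's hub, 151 mm above the counter
- handle (a point): the middle of the crank's upright grip knob, 182 mm above the counter and 110 mm from the crank's axis; it swings level around that axis. The knob is dark wood, round, 25 mm across (27 at its widest), stands from 160 to 202 mm above the counter and spins freely on its pin, so a gripper may hold it without turning along. Beneath it runs the crank arm, a flat steel bar 18 mm wide and 6 mm thick with its upper face at 159 mm.
- crank (a joint): angle of the crank relative to the mill's burr shaft, rad, growing anticlockwise as seen from above. The crank swings loosely (about 0.4 N at the knob) on the shaft between two stops; between the stops there is roughly half a radian of free play (about 60 mm at the knob). The zero is an arbitrary mark, not the middle, and the shaft stands at another angle each time, so where the stops lie must be felt.
- twist (a joint): elastic wind-up of the burr shaft, rad, positive when the crank loads it anticlockwise; 0 while the crank is in its free play. Stiffness 40 N m per rad, that is about 3.3 N at the knob for each mm of handle travel past a stop. Resistance counts as felt from 0.2 N m (0.005 rad, 1.8 N at the knob); 3 to 5 N at the knob is a sound, gentle press; over 1.2 N m (0.030 rad, 10.9 N at the knob) strains the burrs, and from 1.5 N m they turn.
- bean_jar: bystander, to be left alone: amber jar with a steel lid, 72 mm across, 105 mm tall; origin under it
- mug: bystander, to be left alone: white mug, 80 mm across, 92 mm tall; origin under it
- brush: bystander, to be left alone: brush lying down, 170 mm long; origin under it
- bowl: bystander, to be left alone: bowl, 130 mm across, 55 mm tall; origin under it
- shaker: bystander, to be left alone: turned wooden shaker, 44 mm across, 85 mm tall; origin under it
- soap: bystander, to be left alone: slim clear bottle, 56 mm across, 170 mm tall; origin under it
- spatula: bystander, to be left alone: spatula lying down, 240 mm long; origin under it

How it is judged:
By the outcome, as a careful person would: the job done as asked, in the order asked, and still so for the second after the job is handed in, with the robot touching nothing.
It also fails if it takes over 61 s, if anything falls off the work surface, if the arm or the gripper's body presses on something with over 40 N, if the wrist force passes 120 N, or if a joint passes its speed limit or range.

## Working session

There is one attempt and no reset: what is moved stays moved. The work goes in short steps, Python scripts to look and compute and a shell command to move; the robot and the scene stay as the last step left them, time stands still between calls to the robot, and variables do not carry over. Pictures are saved under pics/ and viewed, at most 10 in all, crops included, and the job is handed in when it is done.

```bash
mkdir -p pics
python3 - <<'E'
from cell import robot
import cv2
for n in("scene","top"):
    im=robot.read_camera(n); cv2.imwrite(f"pics/{n}0.png",im[:,:,::-1])
    print(n,robot.camera_model(n))
print(robot.observe())
E
```

```text
scene {'camera_matrix': array([[469.59328432,   0.        , 283.65857922],
       [  0.        , 469.59328432, 209.7792576 ],
       [  0.        ,   0.        ,   1.        ]]), 'position': array([1.25492409, 0.36304295, 1.20663306]), 'attitude': array([-2.5023091 , -0.0166343 ,  2.13959618])}
top {'camera_matrix': array([[472.71587546,   0.        , 281.96963277],
       [  0.        , 472.71587546, 206.95161672],
       [  0.        ,   0.        ,   1.        ]]), 'position': array([ 0.40738302, -0.02911539,  1.26409066]), 'attitude': array([-2.98995002, -0.02429065, -1.56900588])}
{'time': 0.1, 'qpos': array([ 1.09697798e+00,  3.42645953e-01,  1.52491112e+00,  2.25742762e-06,
        1.27538098e+00, -1.46011146e-01]), 'qvel': array([-0.00011144, -0.00074722, -0.00195645,  0.00095845, -0.00048555,
        0.00144811]), 'joint_efforts': array([ 9.57057491e-04, -4.32005167e+01, -2.44694996e+01,  7.18111731e-02,
        5.25452534e-02, -6.63096807e-05]), 'tool_pos': array([0.16884304, 0.49671063, 0.20782177]), 'tool_rot': array([-3.14026189e+00, -1.97881190e-04,  2.81378466e+00]), 'contact_force': array([ 0.22053552, -0.55542403, -0.37910068]), 'torque': array([ 0.01981685, -0.04510915,  0.0028977 ]), 'grip_force': 0.0, 'opening': 0.09156689582750946}
```

View pics/scene0.png

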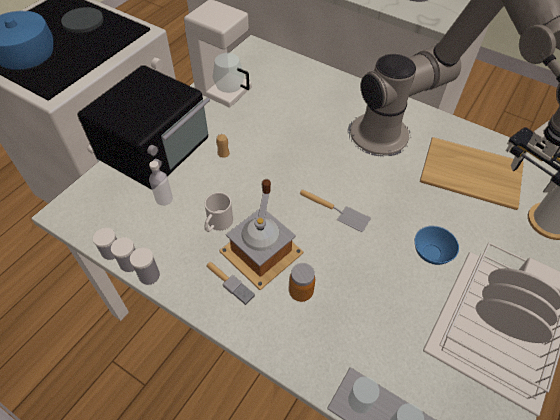

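View pics/top0.png

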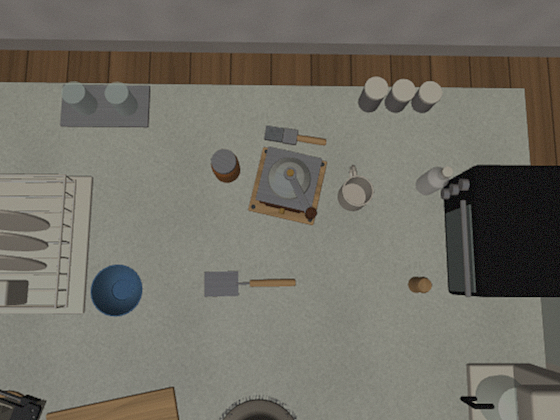

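The scene view shows the hub near (261,222) and the knob near (266,186). In the top view the hub is near (290,173) and the knob near (311,214). I'll enlarge both to read them more closely.

```bash
cat > h.py <<'E'
import numpy as np, cv2
from scipy.spatial.transform import Rotation as R
from cell import robot
def ray(n,p):
    m=robot.camera_model(n); K=m["camera_matrix"]
    d=R.from_euler('xyz',m["attitude"]).as_matrix()@np.linalg.inv(K)@[p[0],p[1],1]
    return np.array(m["position"]),d/np.linalg.norm(d)
def tri(ps,pt):
    A=np.zeros((3,3));b=np.zeros(3)
    L=[ray("scene",ps),ray("top",pt)]
    for o,d in L:
        P=np.eye(3)-np.outer(d,d);A+=P;b+=P@o
    x=np.linalg.solve(A,b); return x,[np.linalg.norm(np.cross(x-o,d)) for o,d in L]
def atz(n,p,z):
    o,d=ray(n,p); return o+d*(z-o[2])/d[2]
E
python3 - <<'E'
import cv2,numpy as np
a=cv2.imread("pics/scene0.png")[170:270,215:305]; b=cv2.imread("pics/top0.png")[140:240,245:335]
r=lambda i:cv2.resize(i,None,fx=4.4,fy=4.4,interpolation=cv2.INTER_CUBIC)
im=np.hstack([r(a),r(b)])
for k in range(0,100,10):
    y=int(k*4.4); cv2.putText(im,str(170+k),(0,y+4),0,.35,(0,0,255));cv2.putText(im,str(140+k),(396,y+4),0,.35,(0,0,255))
    if k<90:
        cv2.putText(im,str(215+k),(y-8,10),0,.3,(255,0,0));cv2.putText(im,str(245+k),(396+y-8,10),0,.3,(255,0,0))
cv2.imwrite("pics/c0.png",im)
E
```

```text
(no output)
```

View pics/c0.png

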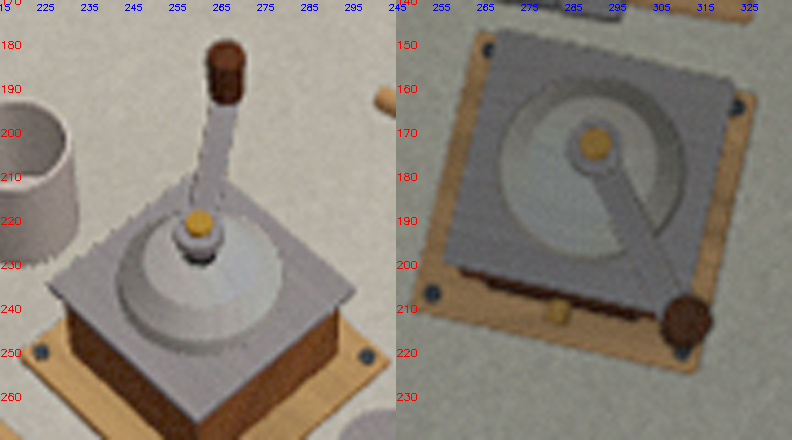

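Run:
```python
from h import *
np.set_printoptions(precision=4,suppress=True)
k,e=tri((266.4,182.5),(310.9,213.0)); h,e2=tri((260,220.5),(290.4,172.5))
print("knobtop",k,e,"hubcap",h,e2)
print("radius",np.linalg.norm((k-h)[:2]), "ang",np.arctan2(*(k-h)[1::-1]))
print(atz("top",(310.9,213),.2),atz("scene",(266.4,186.6),.182),atz("scene",(266.4,181.8),.202))
print("mugs",atz("top",(355,195),.09),"bolts",[atz("top",p,.01)for p in((265.7,151.3),(322,164.3),(253,206.5),(309.5,220))])
```

```text
knobtop [ 0.5573 -0.1209  0.1933] [np.float64(0.00034307227477059173), np.float64(0.0003430722747704334)] hubcap [ 0.6585 -0.0749  0.1638] [np.float64(0.0007079227937809091), np.float64(0.0007079227937809566)]
radius 0.11111605913977098 ang -2.7147402219286367
[ 0.5565 -0.1206  0.2   ] [ 0.5619 -0.1175  0.182 ] [ 0.5611 -0.1178  0.202 ]
mugs [ 0.6185 -0.2423  0.09  ] bolts [array([ 0.7527, -0.0145,  0.01  ]), array([ 0.7174, -0.1683,  0.01  ]), array([0.5999, 0.0184, 0.01  ]), array([ 0.5642, -0.133 ,  0.01  ])]
```

```bash
cat >> h.py <<'E'
C=np.array([.6585,-.0747])
def goal(phi,r=.110): return C+r*np.array([np.cos(phi),np.sin(phi)])
def shift(p,yaw,P,Y):
    d=np.array(P)-p; c,s=np.cos(yaw),np.sin(yaw)
    return np.round([c*d[0]+s*d[1], s*d[0]-c*d[1], -d[2], (yaw-Y+np.pi)%(2*np.pi)-np.pi],4)
E
python3 - <<'E'
from h import *
o=robot.observe();p=o["tool_pos"];y=o["tool_rot"][2]
g=np.array([*goal(-2.7147),.25]);print(g)
for i in range(4):
    f=(i+1)/4;P=o["tool_pos"]+f*(g-o["tool_pos"]);Y=o["tool_rot"][2]+f*(.427-o["tool_rot"][2])
    print(shift(p,y,P,Y));p,y=P,Y
E
```

```text
[ 0.55837176 -0.12024488  0.25      ]
[-0.1419 -0.1147 -0.0105  0.5967]
[-0.1818 -0.0151 -0.0105  0.5967]
[-0.1589  0.0896 -0.0105  0.5967]
[-0.0811  0.1634 -0.0105  0.5967]
```

```bash
python3 -m jog '[[[1,-0.142,-0.115,-0.0105,0.597],[1,-0.142,-0.115,-0.0105,0.597],[1,-0.142,-0.115,-0.0105,0.597],[1,-0.142,-0.115,-0.0105,0.597],[1,-0.142,-0.115,-0.0105,0.597]]]' 15
python3 -m jog '[[[1,-0.182,-0.015,-0.0105,0.597],[1,-0.182,-0.015,-0.0105,0.597],[1,-0.182,-0.015,-0.0105,0.597],[1,-0.182,-0.015,-0.0105,0.597],[1,-0.182,-0.015,-0.0105,0.597]]]'
python3 -m jog '[[[1,-0.159,0.09,-0.0105,0.597],[1,-0.159,0.09,-0.0105,0.597],[1,-0.159,0.09,-0.0105,0.597],[1,-0.159,0.09,-0.0105,0.597],[1,-0.159,0.09,-0.0105,0.597]]]'
python3 -m jog '[[[1,-0.081,0.163,-0.0105,0.597],[1,-0.081,0.163,-0.0105,0.597],[1,-0.081,0.163,-0.0105,0.597],[1,-0.081,0.163,-0.0105,0.597],[1,-0.081,0.163,-0.0105,0.597]]]'
python3 - <<'E'
from h import *
o=robot.observe();print(o["tool_pos"],o["tool_rot"],o["contact_force"],shift(o["tool_pos"],o["tool_rot"][2],[*goal(-2.7147),.171],.427))
cv2.imwrite("pics/t1.png",robot.read_camera("top")[:,:,::-1]);cv2.imwrite("pics/s1.png",robot.read_camera("scene")[:,:,::-1])
a=cv2.imread("pics/scene0.png")
a=cv2.imread("pics/s1.png")[130:270,200:320]; b=cv2.imread("pics/t1.png")[140:280,245:365]
cv2.imwrite("pics/c1.png",cv2.resize(np.hstack([a,b]),None,fx=3.3,fy=3.3,interpolation=cv2.INTER_CUBIC))
E
```

```text
time: 0.52
tool_pos: [0.2678, 0.339, 0.2189]
tool_rot: [-3.141, 0.002, 2.209]
contact_force: [1.0, 0.1, -1.0]
opening: 0.0919
grip_force: 0.0
time: 0.93
tool_pos: [0.3659, 0.1845, 0.2296]
tool_rot: [3.141, 0.001, 1.611]
contact_force: [0.8, 0.4, -0.3]
opening: 0.0918
grip_force: 0.0
time: 1.35
tool_pos: [0.4638, 0.0296, 0.2398]
tool_rot: [3.14, 0.001, 1.013]
contact_force: [0.5, 0.7, 1.4]
opening: 0.0916
grip_force: 0.0
time: 1.77
tool_pos: [0.5603, -0.125, 0.2496]
tool_rot: [3.14, 0.0, 0.416]
contact_force: [-0.9, 0.7, -0.8]
opening: 0.0919
grip_force: 0.0
[ 0.56033653 -0.12499342  0.24956623] [3.14039007e+00 4.28716705e-04 4.16351172e-01] [-0.9168044   0.65063293 -0.79479298] [ 0.0001 -0.0051  0.0786 -0.0106]
```

View pics/c1.png

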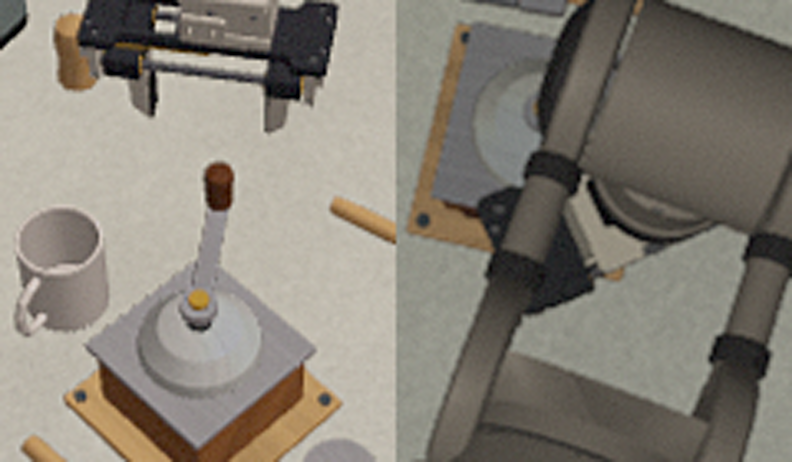

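The fingers, at crop (143,90) and (275,110), straddle the knob at (218,185). I'll descend and settle, then close.

```bash
python3 -m jog '[[[1,0,-0.005,0,-0.0106],[1,0,-0.005,0.03,-0.0106],[1,0,-0.005,0.055,-0.0106],[1,0,-0.005,0.07,-0.0106],[1,0,-0.005,0.0785,-0.0106]]]'
for i in 1 2 3; do python3 -m jog '[[[0.2,0,0,0,0]]]' | grep -E "pos|force|opening"; done
python3 -m jog '[[[-0.2,0,0,0,0],[-0.4,0,0,0,0],[-1,0,0,0,0],[-1,0,0,0,0],[-1,0,0,0,0]]]'
for i in 1 2 3 4; do python3 -m jog '[[[-1,0,0,0,0]]]' | grep -E "pos|force|opening"; done
```

```text
time: 2.28
tool_pos: [0.5546, -0.1134, 0.1699]
tool_rot: [-3.138, 0.003, 0.441]
contact_force: [-0.8, -0.2, -0.2]
opening: 0.0921
grip_force: 0.0
tool_pos: [0.555, -0.1139, 0.1704]
contact_force: [0.1, -0.7, 0.2]
opening: 0.0888
grip_force: 0.0
tool_pos: [0.5565, -0.1148, 0.1726]
contact_force: [0.6, -0.3, -0.5]
opening: 0.0829
grip_force: 0.0
tool_pos: [0.5572, -0.1154, 0.1734]
contact_force: [-0.1, 0.2, 0.6]
opening: 0.0763
grip_force: 0.0
time: 2.95
tool_pos: [0.5566, -0.1159, 0.1721]
tool_rot: [3.141, -0.0, 0.436]
contact_force: [-0.1, 0.3, 0.3]
opening: 0.0431
grip_force: 0.0
tool_pos: [0.5566, -0.1158, 0.172]
contact_force: [0.6, -0.6, -0.6]
opening: 0.0364
grip_force: 0.3
tool_pos: [0.5566, -0.1159, 0.1719]
contact_force: [0.0, -1.3, 0.7]
opening: 0.0298
grip_force: 0.2
tool_pos: [0.5566, -0.1159, 0.1719]
contact_force: [-0.2, -0.6, 0.6]
opening: 0.0253
grip_force: 15.0
tool_pos: [0.5566, -0.1159, 0.1719]
contact_force: [-0.1, -0.8, 1.0]
opening: 0.0252
grip_force: 15.0
```

```bash
cat > chk.py <<'E'
import sys
from h import *
# chk.py [limit]: print angle and forces; fail if tangential force exceeds limit
o=robot.observe();d=o["tool_pos"][:2]-C;phi=np.arctan2(d[1],d[0]);u=d/np.linalg.norm(d);t=np.array([-u[1],u[0]]);f=o["contact_force"]
print("t%.2f phi %.4f r %.4f z %.4f yaw-off %.3f Ft %.2f Fr %.2f Fz %.2f"%(o["time"],phi,np.linalg.norm(d),o["tool_pos"][2],(o["tool_rot"][2]-phi)%np.pi,f[:2]@t,f[:2]@u,f[2]))
sys.exit(len(sys.argv)>1 and abs(f[:2]@t)>float(sys.argv[1]))
E
python3 chk.py
m(){ "$@" >/dev/null && python3 chk.py 1.9; }
m python3 -m jog '[[[-1,0,0.0005,0,0.02],[-1,0,0.0011,0,0.04],[-1,0,0.0011,0,0.04]]]' &&
m python3 -m jog '[[[-1,0,0.0005,0,-0.005],[-1,0,0.0011,0,-0.01],[-1,0,0.0011,0,-0.01]]]' &&
m python3 -m jog '[[[-1,0,0.0005,0,-0.005],[-1,0,0.0011,0,-0.01],[-1,0,0.0011,0,-0.01]]]' &&
m python3 -m jog '[[[-1,0,0.0005,0,-0.005],[-1,0,0.0011,0,-0.01],[-1,0,0.0011,0,-0.01]]]' &&
m python3 -m jog '[[[-1,0,0.0005,0,-0.005],[-1,0,0.0011,0,-0.01],[-1,0,0.0011,0,-0.01]]]' &&
m python3 -m jog '[[[-1,0,0.0005,0,-0.005],[-1,0,0.0011,0,-0.01],[-1,0,0.0011,0,-0.01]]]'
```

```text
t3.28 phi -2.7574 r 0.1099 z 0.1719 yaw-off 0.052 Ft 0.71 Fr 0.38 Fz 0.97
t3.53 phi -2.7483 r 0.1099 z 0.1719 yaw-off 0.001 Ft 0.21 Fr 0.98 Fz -0.17False
```

```bash
sed -i 's/sys.exit(len(sys.argv)>1 and \(.*\))$/sys.exit(int(len(sys.argv)>1 and \1))/' chk.py
m(){ "$@" >/dev/null && python3 chk.py 1.9; }
m python3 -m jog '[[[-1,0,0.0005,0,-0.005],[-1,0,0.0011,0,-0.01],[-1,0,0.0011,0,-0.01]]]' &&
m python3 -m jog '[[[-1,0,0.0005,0,-0.005],[-1,0,0.0011,0,-0.01],[-1,0,0.0011,0,-0.01]]]' &&
m python3 -m jog '[[[-1,0,0.0005,0,-0.005],[-1,0,0.0011,0,-0.01],[-1,0,0.0011,0,-0.01]]]' &&
m python3 -m jog '[[[-1,0,0.0005,0,-0.005],[-1,0,0.0011,0,-0.01],[-1,0,0.0011,0,-0.01]]]' &&
m python3 -m jog '[[[-1,0,0.0005,0,-0.005],[-1,0,0.0011,0,-0.01],[-1,0,0.0011,0,-0.01]]]' &&
m python3 -m jog '[[[-1,0,0.0005,0,-0.005],[-1,0,0.0011,0,-0.01],[-1,0,0.0011,0,-0.01]]]' &&
m python3 -m jog '[[[-1,0,0.0005,0,-0.005],[-1,0,0.0011,0,-0.01],[-1,0,0.0011,0,-0.01]]]' &&
m python3 -m jog '[[[-1,0,0.0005,0,-0.005],[-1,0,0.0011,0,-0.01],[-1,0,0.0011,0,-0.01]]]' &&
m python3 -m jog '[[[-1,0,0.0005,0,-0.005],[-1,0,0.0011,0,-0.01],[-1,0,0.0011,0,-0.01]]]' &&
m python3 -m jog '[[[-1,0,0.0005,0,-0.005],[-1,0,0.0011,0,-0.01],[-1,0,0.0011,0,-0.01]]]' &&
m python3 -m jog '[[[-1,0,0.0005,0,-0.005],[-1,0,0.0011,0,-0.01],[-1,0,0.0011,0,-0.01]]]' &&
m python3 -m jog '[[[-1,0,0.0005,0,-0.005],[-1,0,0.0011,0,-0.01],[-1,0,0.0011,0,-0.01]]]' &&
m python3 -m jog '[[[-1,0,0.0005,0,-0.005],[-1,0,0.0011,0,-0.01],[-1,0,0.0011,0,-0.01]]]' &&
m python3 -m jog '[[[-1,0,0.0005,0,-0.005],[-1,0,0.0011,0,-0.01],[-1,0,0.0011,0,-0.01]]]' &&
m python3 -m jog '[[[-1,0,0.0005,0,-0.005],[-1,0,0.0011,0,-0.01],[-1,0,0.0011,0,-0.01]]]' &&
m python3 -m jog '[[[-1,0,0.0005,0,-0.005],[-1,0,0.0011,0,-0.01],[-1,0,0.0011,0,-0.01]]]'
```

```text
t3.78 phi -2.7378 r 0.1099 z 0.1719 yaw-off 0.003 Ft -1.04 Fr 0.07 Fz 0.83
t4.03 phi -2.7274 r 0.1099 z 0.1719 yaw-off 0.003 Ft -0.15 Fr 1.12 Fz 1.21
t4.28 phi -2.7174 r 0.1099 z 0.1719 yaw-off 0.003 Ft -0.10 Fr -0.19 Fz 0.35
t4.53 phi -2.7074 r 0.1098 z 0.1719 yaw-off 0.003 Ft -0.78 Fr 0.36 Fz 2.46
t4.78 phi -2.6973 r 0.1098 z 0.1719 yaw-off 0.002 Ft -0.06 Fr 0.18 Fz 1.11
t5.03 phi -2.6872 r 0.1098 z 0.1719 yaw-off 0.002 Ft -1.08 Fr -0.34 Fz 1.72
t5.28 phi -2.6773 r 0.1098 z 0.1719 yaw-off 0.002 Ft -0.24 Fr 0.36 Fz 1.41
t5.53 phi -2.6674 r 0.1098 z 0.1719 yaw-off 0.003 Ft -0.07 Fr 0.11 Fz 1.05
t5.78 phi -2.6572 r 0.1099 z 0.1719 yaw-off 0.002 Ft 0.41 Fr -0.26 Fz 0.67
t6.03 phi -2.6473 r 0.1098 z 0.1719 yaw-off 0.002 Ft -0.50 Fr 0.73 Fz 1.76
t6.28 phi -2.6375 r 0.1098 z 0.1719 yaw-off 0.003 Ft -0.30 Fr 0.18 Fz 1.21
t6.53 phi -2.6273 r 0.1099 z 0.1719 yaw-off 0.002 Ft 0.50 Fr 0.20 Fz 0.21
t6.78 phi -2.6172 r 0.1098 z 0.1719 yaw-off 0.002 Ft -0.66 Fr -0.78 Fz 1.36
t7.03 phi -2.6100 r 0.1099 z 0.1719 yaw-off 0.005 Ft -1.19 Fr -1.10 Fz 0.69
t7.28 phi -2.6028 r 0.1099 z 0.1718 yaw-off 0.008 Ft -3.36 Fr -0.17 Fz 1.82
```

```bash
m(){ "$@" >/dev/null && python3 chk.py; }
for i in 1 2 3 4; do m python3 -m jog '[[[-1,0,0,0,0]]]'; done
```

```text
t7.37 phi -2.6024 r 0.1099 z 0.1718 yaw-off 0.007 Ft -4.21 Fr 0.20 Fz 2.01
t7.45 phi -2.6017 r 0.1099 z 0.1719 yaw-off 0.007 Ft -4.23 Fr 0.57 Fz 2.30
t7.53 phi -2.6011 r 0.1099 z 0.1718 yaw-off 0.006 Ft -5.00 Fr 0.03 Fz 2.32
t7.62 phi -2.6008 r 0.1099 z 0.1718 yaw-off 0.006 Ft -3.72 Fr -0.76 Fz 2.38
```

```bash
m(){ "$@" >/dev/null && python3 chk.py; }
for i in 1 2 3 4 5 6 7 8; do m python3 -m jog '[[[-1,0,0,0,0]]]'; done
```

```text
t7.70 phi -2.6001 r 0.1099 z 0.1719 yaw-off 0.005 Ft -5.15 Fr -1.70 Fz 2.92
t7.78 phi -2.5998 r 0.1099 z 0.1719 yaw-off 0.005 Ft -5.14 Fr -0.64 Fz 2.11
t7.87 phi -2.5998 r 0.1099 z 0.1718 yaw-off 0.005 Ft -4.65 Fr -0.95 Fz 1.24
t7.95 phi -2.5992 r 0.1099 z 0.1719 yaw-off 0.004 Ft -5.07 Fr -0.71 Fz 1.72
t8.03 phi -2.5993 r 0.1099 z 0.1718 yaw-off 0.004 Ft -3.94 Fr -0.17 Fz 1.87
t8.12 phi -2.5991 r 0.1099 z 0.1719 yaw-off 0.004 Ft -3.80 Fr -1.19 Fz 1.64
t8.20 phi -2.5990 r 0.1099 z 0.1719 yaw-off 0.004 Ft -3.97 Fr -0.72 Fz 1.50
t8.28 phi -2.5989 r 0.1099 z 0.1719 yaw-off 0.004 Ft -5.21 Fr -0.58 Fz 1.83
```

```bash
m(){ "$@" >/dev/null && python3 chk.py $L; }
L=; m python3 -m jog '[[[-1,0,-0.0011,0,0.01],[-1,0,-0.0022,0,0.02],[-1,0,-0.0033,0,0.03],[-1,0.0001,-0.0044,0,0.04],[-1,0.00014,-0.0055,0,0.05]]]'
L=2.2
m python3 -m jog '[[[-1,0,-0.0011,0,0.01],[-1,0,-0.0022,0,0.02],[-1,0,-0.0033,0,0.03],[-1,0.0001,-0.0044,0,0.04],[-1,0.00014,-0.0055,0,0.05]]]' &&
m python3 -m jog '[[[-1,0,-0.0011,0,0.01],[-1,0,-0.0022,0,0.02],[-1,0,-0.0033,0,0.03],[-1,0.0001,-0.0044,0,0.04],[-1,0.00014,-0.0055,0,0.05]]]' &&
m python3 -m jog '[[[-1,0,-0.0011,0,0.01],[-1,0,-0.0022,0,0.02],[-1,0,-0.0033,0,0.03],[-1,0.0001,-0.0044,0,0.04],[-1,0.00014,-0.0055,0,0.05]]]' &&
m python3 -m jog '[[[-1,0,-0.0011,0,0.01],[-1,0,-0.0022,0,0.02],[-1,0,-0.0033,0,0.03],[-1,0.0001,-0.0044,0,0.04],[-1,0.00014,-0.0055,0,0.05]]]' &&
m python3 -m jog '[[[-1,0,-0.0011,0,0.01],[-1,0,-0.0022,0,0.02],[-1,0,-0.0033,0,0.03],[-1,0.0001,-0.0044,0,0.04],[-1,0.00014,-0.0055,0,0.05]]]'
m python3 -m jog '[[[-1,0,0,0,0],[-1,0,0,0,0]]]'
```

```text
t8.70 phi -2.6430 r 0.1098 z 0.1720 yaw-off 3.138 Ft 0.26 Fr -1.71 Fz -0.53
t9.12 phi -2.6990 r 0.1099 z 0.1719 yaw-off 0.003 Ft 0.09 Fr -0.60 Fz -1.06
t9.53 phi -2.7492 r 0.1100 z 0.1719 yaw-off 0.003 Ft 0.27 Fr -1.43 Fz 0.09
t9.95 phi -2.7992 r 0.1100 z 0.1719 yaw-off 0.003 Ft 0.37 Fr -0.40 Fz 0.65
t10.37 phi -2.8496 r 0.1100 z 0.1719 yaw-off 0.003 Ft -0.06 Fr -0.08 Fz 0.95
t10.78 phi -2.8996 r 0.1100 z 0.1719 yaw-off 0.003 Ft 0.53 Fr -0.05 Fz 0.75
t10.95 phi -2.8998 r 0.1100 z 0.1719 yaw-off 0.005 Ft -0.66 Fr 0.18 Fz 1.11
```

Now small steps clockwise.

```bash
m(){ "$@" >/dev/null && python3 chk.py 2.0; }
m python3 -m jog '[[[-1,0,-0.0005,0,0.005],[-1,0,-0.0011,0,0.01],[-1,0,-0.0011,0,0.01]]]' &&
m python3 -m jog '[[[-1,0,-0.0005,0,0.005],[-1,0,-0.0011,0,0.01],[-1,0,-0.0011,0,0.01]]]' &&
m python3 -m jog '[[[-1,0,-0.0005,0,0.005],[-1,0,-0.0011,0,0.01],[-1,0,-0.0011,0,0.01]]]' &&
m python3 -m jog '[[[-1,0,-0.0005,0,0.005],[-1,0,-0.0011,0,0.01],[-1,0,-0.0011,0,0.01]]]' &&
m python3 -m jog '[[[-1,0,-0.0005,0,0.005],[-1,0,-0.0011,0,0.01],[-1,0,-0.0011,0,0.01]]]' &&
m python3 -m jog '[[[-1,0,-0.0005,0,0.005],[-1,0,-0.0011,0,0.01],[-1,0,-0.0011,0,0.01]]]' &&
m python3 -m jog '[[[-1,0,-0.0005,0,0.005],[-1,0,-0.0011,0,0.01],[-1,0,-0.0011,0,0.01]]]' &&
m python3 -m jog '[[[-1,0,-0.0005,0,0.005],[-1,0,-0.0011,0,0.01],[-1,0,-0.0011,0,0.01]]]' &&
m python3 -m jog '[[[-1,0,-0.0005,0,0.005],[-1,0,-0.0011,0,0.01],[-1,0,-0.0011,0,0.01]]]' &&
m python3 -m jog '[[[-1,0,-0.0005,0,0.005],[-1,0,-0.0011,0,0.01],[-1,0,-0.0011,0,0.01]]]' &&
m python3 -m jog '[[[-1,0,-0.0005,0,0.005],[-1,0,-0.0011,0,0.01],[-1,0,-0.0011,0,0.01]]]' &&
m python3 -m jog '[[[-1,0,-0.0005,0,0.005],[-1,0,-0.0011,0,0.01],[-1,0,-0.0011,0,0.01]]]' &&
m python3 -m jog '[[[-1,0,-0.0005,0,0.005],[-1,0,-0.0011,0,0.01],[-1,0,-0.0011,0,0.01]]]' &&
m python3 -m jog '[[[-1,0,-0.0005,0,0.005],[-1,0,-0.0011,0,0.01],[-1,0,-0.0011,0,0.01]]]' &&
m python3 -m jog '[[[-1,0,-0.0005,0,0.005],[-1,0,-0.0011,0,0.01],[-1,0,-0.0011,0,0.01]]]' &&
m python3 -m jog '[[[-1,0,-0.0005,0,0.005],[-1,0,-0.0011,0,0.01],[-1,0,-0.0011,0,0.01]]]'
for i in 1 2 3; do m python3 -m jog '[[[-1,0,0,0,0]]]'; done
```

```text
t11.20 phi -2.9091 r 0.1100 z 0.1719 yaw-off 0.003 Ft -0.13 Fr 0.25 Fz 1.20
t11.45 phi -2.9194 r 0.1100 z 0.1719 yaw-off 0.004 Ft 0.82 Fr 0.48 Fz 0.90
t11.70 phi -2.9296 r 0.1100 z 0.1719 yaw-off 0.004 Ft 0.62 Fr 0.80 Fz 0.93
t11.95 phi -2.9395 r 0.1100 z 0.1719 yaw-off 0.004 Ft 1.08 Fr 1.05 Fz 0.93
t12.20 phi -2.9498 r 0.1100 z 0.1719 yaw-off 0.004 Ft 0.74 Fr 0.25 Fz 2.14
t12.45 phi -2.9596 r 0.1100 z 0.1719 yaw-off 0.004 Ft 0.57 Fr 0.31 Fz 2.22
t12.70 phi -2.9697 r 0.1100 z 0.1719 yaw-off 0.004 Ft -0.56 Fr 1.33 Fz 1.24
t12.95 phi -2.9798 r 0.1101 z 0.1719 yaw-off 0.004 Ft 1.19 Fr 0.83 Fz 1.25
t13.20 phi -2.9893 r 0.1101 z 0.1719 yaw-off 0.004 Ft -0.10 Fr 2.36 Fz 0.54
t13.45 phi -2.9998 r 0.1101 z 0.1719 yaw-off 0.004 Ft 0.67 Fr 0.23 Fz 2.37
t13.70 phi -3.0096 r 0.1101 z 0.1719 yaw-off 0.004 Ft -0.31 Fr 0.41 Fz 2.61
t13.95 phi -3.0195 r 0.1101 z 0.1719 yaw-off 0.004 Ft 0.90 Fr 1.40 Fz 1.60
t14.20 phi -3.0298 r 0.1101 z 0.1719 yaw-off 0.004 Ft 0.25 Fr 0.16 Fz 1.42
t14.45 phi -3.0396 r 0.1101 z 0.1719 yaw-off 0.004 Ft 1.33 Fr 0.39 Fz 1.47
t14.70 phi -3.0497 r 0.1101 z 0.1719 yaw-off 0.004 Ft 0.85 Fr 0.05 Fz 1.97
t14.95 phi -3.0597 r 0.1101 z 0.1719 yaw-off 0.004 Ft -0.02 Fr 1.46 Fz 1.26
t15.03 phi -3.0591 r 0.1101 z 0.1719 yaw-off 0.004 Ft 0.21 Fr 1.39 Fz 1.94
t15.12 phi -3.0589 r 0.1101 z 0.1719 yaw-off 0.004 Ft 0.64 Fr 0.77 Fz 2.08
t15.20 phi -3.0589 r 0.1101 z 0.1719 yaw-off 0.004 Ft 0.61 Fr 1.20 Fz 1.30
```

```bash
m(){ "$@" >/dev/null && python3 chk.py 2.0; }
m python3 -m jog '[[[-1,0,-0.0005,0,0.005],[-1,0,-0.0011,0,0.01],[-1,0,-0.0011,0,0.01]]]' &&
m python3 -m jog '[[[-1,0,-0.0005,0,0.005],[-1,0,-0.0011,0,0.01],[-1,0,-0.0011,0,0.01]]]' &&
m python3 -m jog '[[[-1,0,-0.0005,0,0.005],[-1,0,-0.0011,0,0.01],[-1,0,-0.0011,0,0.01]]]' &&
m python3 -m jog '[[[-1,0,-0.0005,0,0.005],[-1,0,-0.0011,0,0.01],[-1,0,-0.0011,0,0.01]]]' &&
m python3 -m jog '[[[-1,0,-0.0005,0,0.005],[-1,0,-0.0011,0,0.01],[-1,0,-0.0011,0,0.01]]]' &&
m python3 -m jog '[[[-1,0,-0.0005,0,0.005],[-1,0,-0.0011,0,0.01],[-1,0,-0.0011,0,0.01]]]' &&
m python3 -m jog '[[[-1,0,-0.0005,0,0.005],[-1,0,-0.0011,0,0.01],[-1,0,-0.0011,0,0.01]]]' &&
m python3 -m jog '[[[-1,0,-0.0005,0,0.005],[-1,0,-0.0011,0,0.01],[-1,0,-0.0011,0,0.01]]]' &&
m python3 -m jog '[[[-1,0,-0.0005,0,0.005],[-1,0,-0.0011,0,0.01],[-1,0,-0.0011,0,0.01]]]' &&
m python3 -m jog '[[[-1,0,-0.0005,0,0.005],[-1,0,-0.0011,0,0.01],[-1,0,-0.0011,0,0.01]]]' &&
m python3 -m jog '[[[-1,0,-0.0005,0,0.005],[-1,0,-0.0011,0,0.01],[-1,0,-0.0011,0,0.01]]]' &&
m python3 -m jog '[[[-1,0,-0.0005,0,0.005],[-1,0,-0.0011,0,0.01],[-1,0,-0.0011,0,0.01]]]'
echo; for i in 1 2 3; do m python3 -m jog '[[[-1,0,0,0,0]]]'; done
```

```text
t15.45 phi -3.0693 r 0.1101 z 0.1719 yaw-off 0.004 Ft -0.42 Fr 0.83 Fz 1.53
t15.70 phi -3.0795 r 0.1101 z 0.1719 yaw-off 0.004 Ft 0.61 Fr 0.41 Fz 1.09
t15.95 phi -3.0893 r 0.1102 z 0.1719 yaw-off 0.004 Ft 0.14 Fr 1.25 Fz 1.40
t16.20 phi -3.0995 r 0.1101 z 0.1719 yaw-off 0.004 Ft 0.01 Fr 0.78 Fz 1.60
t16.45 phi -3.1092 r 0.1102 z 0.1719 yaw-off 0.004 Ft 0.91 Fr 1.29 Fz 2.26
t16.70 phi -3.1197 r 0.1102 z 0.1719 yaw-off 0.004 Ft 0.42 Fr 1.14 Fz 1.69
t16.95 phi -3.1295 r 0.1102 z 0.1719 yaw-off 0.004 Ft 0.84 Fr 0.79 Fz 1.62
t17.20 phi -3.1395 r 0.1102 z 0.1719 yaw-off 0.004 Ft -0.13 Fr 1.33 Fz 1.90
t17.45 phi 3.1338 r 0.1102 z 0.1719 yaw-off 0.004 Ft 1.48 Fr 0.55 Fz 0.77
t17.70 phi 3.1238 r 0.1102 z 0.1719 yaw-off 0.004 Ft -0.09 Fr 1.49 Fz 1.08
t17.95 phi 3.1172 r 0.1102 z 0.1719 yaw-off 0.000 Ft 2.81 Fr -0.53 Fz 0.74

t18.03 phi 3.1170 r 0.1102 z 0.1719 yaw-off 0.001 Ft 1.87 Fr 0.87 Fz 1.53
t18.12 phi 3.1169 r 0.1102 z 0.1719 yaw-off 0.001 Ft 1.34 Fr 0.24 Fz 1.63
t18.20 phi 3.1165 r 0.1102 z 0.1719 yaw-off 0.001 Ft 2.41 Fr 1.72 Fz 1.92
```

```bash
m(){ "$@" >/dev/null && python3 chk.py; }
m python3 -m jog '[[[-1,0,-0.0003,0,0.003],[-1,0,-0.0007,0,0.006],[-1,0,-0.0007,0,0.006]]]'
for i in 1 2 3 4 5 6 7 8 9 10 11 12; do m python3 -m jog '[[[-1,0,0,0,0]]]'; done
```

```text
t18.45 phi 3.1110 r 0.1102 z 0.1719 yaw-off 0.001 Ft 3.27 Fr 1.70 Fz 1.44
t18.53 phi 3.1108 r 0.1102 z 0.1719 yaw-off 0.001 Ft 3.24 Fr 1.05 Fz 1.63
t18.62 phi 3.1106 r 0.1102 z 0.1719 yaw-off 0.001 Ft 4.15 Fr 1.63 Fz 2.04
t18.70 phi 3.1101 r 0.1102 z 0.1719 yaw-off 0.002 Ft 3.80 Fr 1.05 Fz 0.80
t18.78 phi 3.1098 r 0.1102 z 0.1719 yaw-off 0.002 Ft 4.34 Fr 1.38 Fz 2.00
t18.87 phi 3.1094 r 0.1102 z 0.1719 yaw-off 0.002 Ft 4.07 Fr 1.39 Fz 2.19
t18.95 phi 3.1092 r 0.1102 z 0.1719 yaw-off 0.003 Ft 4.13 Fr 1.94 Fz 1.06
t19.03 phi 3.1090 r 0.1102 z 0.1719 yaw-off 0.003 Ft 3.65 Fr 1.99 Fz 1.25
t19.12 phi 3.1088 r 0.1102 z 0.1719 yaw-off 0.003 Ft 4.00 Fr 1.32 Fz 1.40
t19.20 phi 3.1089 r 0.1102 z 0.1719 yaw-off 0.003 Ft 4.02 Fr 1.13 Fz 1.88
t19.28 phi 3.1088 r 0.1102 z 0.1719 yaw-off 0.003 Ft 4.10 Fr 0.87 Fz 2.14
t19.37 phi 3.1087 r 0.1102 z 0.1719 yaw-off 0.003 Ft 4.80 Fr 1.50 Fz 1.65
t19.45 phi 3.1086 r 0.1102 z 0.1719 yaw-off 0.003 Ft 3.80 Fr 1.55 Fz 0.90
```

```bash
m(){ "$@" >/dev/null && python3 chk.py; }
m python3 -m jog '[[[-1,0,0.0011,0,-0.01],[-1,0,0.0022,0,-0.02],[-1,0,0.0033,0,-0.03],[-1,0.0001,0.0044,0,-0.04],[-1,0.00014,0.0055,0,-0.05]]]'
m python3 -m jog '[[[-1,0,0.0011,0,-0.01],[-1,0,0.0022,0,-0.02],[-1,0,0.0033,0,-0.03],[-1,0.0001,0.0044,0,-0.04],[-1,0.00014,0.0055,0,-0.05]]]'
m python3 -m jog '[[[-1,0,0.0011,0,-0.01],[-1,0,0.0022,0,-0.02],[-1,0,0.0033,0,-0.03],[-1,0.0001,0.0044,0,-0.04],[-1,0.00014,0.0055,0,-0.05]]]'
m python3 -m jog '[[[-1,0,0.0011,0,-0.01],[-1,0,0.0022,0,-0.02],[-1,0,0.0033,0,-0.03],[-1,0.0001,0.0044,0,-0.04],[-1,0.00014,0.0055,0,-0.05]]]'
m python3 -m jog '[[[-1,0,0.0011,0,-0.01],[-1,0,0.0022,0,-0.02],[-1,0,0.0033,0,-0.03],[-1,0.0001,0.0044,0,-0.04],[-1,0.00014,0.0055,0,-0.05]]]'
m python3 -m jog '[[[-1,0,0,0,0],[-1,0,0,0,0],[-1,0,0,0,0]]]'
m python3 -m jog '[[[-1,0,0,0,0],[-1,0,0,0,0],[-1,0,0,0,0]]]'
```

```text
t19.87 phi -3.1290 r 0.1102 z 0.1719 yaw-off 0.009 Ft -0.57 Fr 0.68 Fz 1.53
t20.28 phi -3.0742 r 0.1102 z 0.1719 yaw-off 0.004 Ft -0.34 Fr 0.52 Fz 1.41
t20.70 phi -3.0239 r 0.1101 z 0.1719 yaw-off 0.004 Ft 0.06 Fr 0.52 Fz 1.69
t21.12 phi -2.9739 r 0.1101 z 0.1719 yaw-off 0.004 Ft -0.70 Fr 0.20 Fz 2.06
t21.53 phi -2.9242 r 0.1101 z 0.1719 yaw-off 0.004 Ft -0.24 Fr -0.40 Fz 1.46
t21.78 phi -2.9241 r 0.1101 z 0.1719 yaw-off 0.003 Ft -0.00 Fr 0.71 Fz -0.04
t22.03 phi -2.9246 r 0.1101 z 0.1719 yaw-off 0.003 Ft -0.04 Fr -0.78 Fz 1.20
```

Another +0.037 rad (4.1 mm) reaches the middle.

```bash
m(){ "$@" >/dev/null && python3 chk.py; }
m python3 -m jog '[[[-1,0,0.0011,0,-0.01],[-1,0,0.0022,0,-0.02],[-1,0,0.0033,0,-0.03],[-1,0.0001,0.0041,0,-0.037],[-1,0.0001,0.0041,0,-0.037]]]'
m python3 -m jog '[[[-1,0,0,0,0],[-1,0,0,0,0],[-1,0,0,0,0],[-1,0,0,0,0]]]'
m python3 -m jog '[[[-1,0,0,0,0],[-1,0,0,0,0],[-1,0,0,0,0],[-1,0,0,0,0]]]'
```

```text
t22.45 phi -2.8862 r 0.1101 z 0.1719 yaw-off 0.002 Ft -0.79 Fr -0.50 Fz 0.35
t22.78 phi -2.8875 r 0.1101 z 0.1719 yaw-off 0.003 Ft 0.08 Fr -0.25 Fz 0.85
t23.12 phi -2.8875 r 0.1100 z 0.1719 yaw-off 0.003 Ft 0.21 Fr -0.36 Fz 1.16
```

```bash
python3 -m jog '[[[-0.3,0,0,0,0],[-0.2,0,0,0,0],[0,0,0,0,0],[0.2,0,0,0,0],[0.4,0,0,0,0]]]' | grep -E "open|grip"
python3 -m jog '[[[1,0,0,0,0],[1,0,0,0,0],[1,0,0,0,0],[1,0,0,0,0],[1,0,0,0,0]]]'| grep -E "open|grip|pos"
python3 -m jog '[[[1,0,0,-0.01,0],[1,0,0,-0.03,0],[1,0,0,-0.06,0],[1,0,0,-0.09,0],[1,0,0,-0.12,0]]]'
python3 -m jog '[[[1,-0.04,0,0,0],[1,-0.08,0,0,0],[1,-0.11,0,0,0],[1,-0.14,0,0,0],[1,-0.16,0,0,0]]]'
python3 -m jog '[[[1,0,0.04,0,0],[1,0,0.08,0,0],[1,0,0.12,0,0],[1,0,0.16,0,0],[1,0,0.19,0,0]]]'
python3 - <<'E'
from h import *
cv2.imwrite("pics/t2.png",robot.read_camera("top")[:,:,::-1]);cv2.imwrite("pics/s2.png",robot.read_camera("scene")[:,:,::-1])
a=cv2.imread("pics/s2.png")[140:260,200:320]; b=cv2.imread("pics/t2.png")[130:250,235:355]
cv2.imwrite("pics/c2.png",cv2.resize(np.hstack([a,b]),None,fx=3.3,fy=3.3,interpolation=cv2.INTER_CUBIC))
E
```

```text
opening: 0.0522
grip_force: 0.0
tool_pos: [0.552, -0.1023, 0.1719]
opening: 0.0855
grip_force: 0.0
time: 24.37
tool_pos: [0.5517, -0.1023, 0.2941]
tool_rot: [3.141, -0.0, 0.257]
contact_force: [1.5, 0.1, -0.3]
opening: 0.092
grip_force: 0.0
time: 24.78
tool_pos: [0.3949, -0.1432, 0.2929]
tool_rot: [3.141, -0.0, 0.257]
contact_force: [0.9, 0.3, 0.4]
opening: 0.092
grip_force: 0.0
time: 25.2
tool_pos: [0.4457, -0.3298, 0.2925]
tool_rot: [3.14, -0.0, 0.256]
contact_force: [-0.0, 0.7, -0.3]
opening: 0.0919
grip_force: 0.0
```

View pics/c2.png

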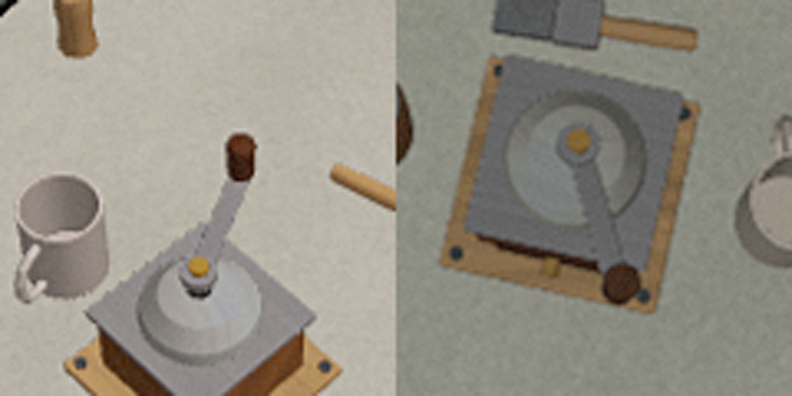

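The knob stands free, at crop (621,284) in the top view, with the hub at (578,140). I'll check that angle before handing in.

Run:
```python
from h import *
k,e=tri((200+241/3.3,140+147/3.3),(303.2,216.0)); d=k[:2]-C
print(k,np.linalg.norm(d),np.arctan2(d[1],d[0]))
if abs(np.arctan2(d[1],d[0])+2.8875)<.03: print(robot.hand_in())
```

```text
[ 0.55070017 -0.10320606  0.18941018] 0.11150515139836864 -2.8830748350160347
the job is handed in; nothing more can be done
None
```

I felt both stops at about 4 N, held each for about a second, and left the crank released at the midpoint (-2.8875 rad; the camera check reads -2.883). The job was handed in with the arm clear.

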